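# Box up a pair of shoe lasts

### The job

The open plywood box on the bench holds one of a pair of small child's shoe lasts. Find its partner, the loose last on the bench of the same small size and low enough to go under the lid, and lay it sole down on the floor of the box beside the first. Then put the loose plywood lid on the box, square over it and lying flat on the rim all round, and let go.

Things in the scene. Friction and masses are not known exactly. Their poses are not given: they have to be found in the camera images.
- box: Open plywood box, fixed to the bench: outside 191 mm (its x) by 221 mm (its y), 72 mm high; walls and floor 8 mm, so inside 175 by 205 mm, 64 mm deep. Origin at the centre of its underside; z up. One last already lies along its x, about 57 mm to the +y side of the middle; the -y half is empty.
- mate_mid (a point): The child's last that already lies sole down in the box, toe to the box's +x: the mirror image of last_mid, with the same point and axes. It stays there.
- last_mid (a point): The child's last to pack, green plastic, sole down on the bench: 135 mm long, 54 wide at the ball, 52 high at the flat-topped heel part; the boot last of equal length is 108 high, others 230 or longer. x to the toe, z up. Point: mid-width, 38 mm above the sole, 62 from the heel end; grip here from above, sides upright, 34 mm apart along y (40 near the sole). 0.15 kg. Faces either way in the box.
- lid_grip (a point): Loose plywood lid, right way up: board 215 (x) by 245 (y) by 8 mm, 0.32 kg. Two battens below, 8 mm high, 150 long in y, outer faces at x = 68 and -68 mm, go inside the box. Bar handle on top: 100 (x) by 22 (y), 34 mm high. Point: in the handle over the lid's centre, 22 mm above the board, 12 below the handle's top, 38 above the battens' foot. On the box: x along box x (either way), 102 mm up.
There are look-alikes about, which are no part of the job. What is shaped like the part that bears mate_mid but blue is not meant. Leave any purple look-alike of the part that bears last_mid alone.

How it is judged:
By the outcome, as a careful person would: the job done as asked, in the order asked, and still so for the second after the job is handed in, with the robot touching nothing.
It also fails if it takes over 54 s, if anything falls off the work surface, if the arm or the gripper's body presses on something with over 40 N, if the wrist force passes 120 N, or if a joint passes its speed limit or range.

### The arm

A 6-joint arm with a two-finger parallel gripper is mounted at the origin on the work surface. World frame = base frame: x ahead of the robot, y to its left, z up, the work surface at z = 0. Lengths are in m, angles in rad, forces in N, time in s.
With the tool pointing down it reaches from about 0.35 to 0.875 m from the base axis. Payload 15.5 kg.
Tool frame: the origin (TCP) lies on the centre line of the jaws, within the pads' length; the fingertips stand 22 mm ahead of it and the grasp point (between the pads) lies 3 mm ahead of it (manip.tips_ahead is the distance from the TCP to the fingertips, in m); z points along the fingers, y is the line along which they close (so a half turn about z gives the same grasp; the last joint's range is limited). The gripper opens to 85 mm and grips with 20 to 120 N. Pads are 22 mm wide; open, the fingers measure 114 mm over their backs; the gripper's body (76 mm by 85 mm) begins 54 mm behind the grasp point. The pads swing forward as they close: fully open they stand 13 mm farther back than shut.
Start: joints at [1.077, 0.494, 1.345, -0, 1.302, -0.096], TCP at [0.242, 0.576, 0.253] pointing down, gripper open.
Joint ranges: [-2.91, 2.91], [-0.82, 2.16], [0.22, 2.67], [-1.22, 4.37], [0.12, 2.79], [-3.08, 3.08]. Speed limits (rad/s): [1.89, 1.89, 2.57, 3.01, 3.01, 3.01].

### API

Orientations are given as a unit quaternion [x, y, z, w].
In Python, from plant import manip gives the robot as it stands.
- The arm moves only by the shell command python3 -m inch 'ROWS'. ROWS is JSON, a list of rows, each a list of 5 numbers: the shift along the tool's x, y, z in mm, then the turn about the tool's z in degrees, then the opening, from 0 (shut) to 1 (fully open). In form: [[dx, dy, dz, spin, hand], ...]. A call has 1 to 8 rows; each row shifts and turns the commanded pose from where the row before left it, along the tool's axes as they then stand; what a row does not reach is not made up. A row lasts 1/12 s, in which the tool goes at most 41.7 mm and 7.16 degrees, less where a joint would pass 70% of its speed; a pose out of reach is approached as far as the arm can. A call is refused whole if a number of a shift passes 41.7 or a number of a turn 7.16, either way. A call with a gripper value outside its range is refused whole. The fingers move at their own pace and stop on an object; the grip force is fixed at half the most. Time passes only in rows, so rows that do not move let the fingers close. It gives the time, the measured TCP pose, the force, the opening and the grip force at its end, in the units of the state.
- manip.get_state(): the state, without advancing time (a new reading comes with each control period).
- manip.get_image(name): name is "side" or "top"; returns a dict with "pixels" (400x640x3 uint8, red, green, blue), "intrinsics" (3x3 intrinsics, pixels), "origin" and "orientation" of the camera in the world. Camera axes: x right, y down, z forward; pixel columns grow to the right and rows downward; lengths in m; the calibration is good to about 2 mm. A picture is of the moment at which its call begins. There is no depth.
- manip.sign_off(): hands the job in; it is judged then, once.
Trained networks look in a picture, given as the dict that the camera call returned (one of the last four; its "shot" number tells which), for a name from the list of things; names that differ only in an ending like _2 or _b are one class to them, and where a whole thing is asked for, a point or a joint stands for the part that bears it (a point fixed in the world has none). Each returns a list of dicts, best first, with "confidence" (0 to 1); they miss things now and then, are a little off and sometimes report something else, mostly with a low value. They report only what shows in the picture. A call takes as long as a camera call. They do not tell look-alikes from the thing itself.
- manip.search_frame(thing, picture): "position" ([column, row] in pixels, amid what is visible of it).
- manip.silhouettes(thing, picture): "region" (400x640 bool, what is visible of it) and "position" ([column, row] in pixels, amid what is visible of it).
The state is a dict: "time": time; "q": joint angles; "qvel": joint speeds; "joint_torque": joint torques, N m; "position": TCP position; "eef_rot": TCP orientation; "ft_force": force on the tool from outside, world axes, zero at the start; "ft_torque": the same for the moment, N m; "finger_gap": finger opening in m; "gripper_force": force on a finger pad.
Only numpy, scipy, OpenCV 4.12 (cv2) and the standard library are available. Lean on these libraries where they do the work, as an engineer would, in place of code of your own. Each camera call takes 0.05 s, during which the arm holds its last target. There are 200 camera calls.

## Working session

There is one attempt and no reset: what is moved stays moved. The work goes in short steps, Python scripts to look and compute and a shell command to move; the robot and the scene stay as the last step left them, time stands still between calls to the robot, and variables do not carry over. Pictures are saved under pics/ and viewed, at most 10 in all, crops included, and the job is handed in when it is done.

```bash
mkdir -p pics; ls
cat > h.py <<'E'
import numpy as np, cv2
from plant import manip
from scipy.spatial.transform import Rotation as R
def pix2(im,uv,z):
    K=np.array(im["intrinsics"]);o=np.array(im["origin"]);r=R.from_quat(im["orientation"]) if np.size(im["orientation"])==4 else R.from_matrix(im["orientation"])
    d=r.apply(np.linalg.solve(K,[uv[0],uv[1],1.])); return o+d*(z-o[2])/d[2]
def proj(im,P):
    K=np.array(im["intrinsics"]);o=np.array(im["origin"]);r=R.from_quat(im["orientation"]) if np.size(im["orientation"])==4 else R.from_matrix(im["orientation"])
    c=r.inv().apply(np.atleast_2d(P)-o)@K.T; return c[:,:2]/c[:,2:]
def save(im,n): cv2.imwrite(n,im["pixels"][:,:,::-1])
E
python3 - <<'E'
from h import *
for n in ("top","side"):
    im=manip.get_image(n); save(im,f"pics/{n}0.png"); print(n,im["origin"],im["orientation"],im["intrinsics"][0])
    for t in ("box","mate_mid","last_mid","lid_grip"):
        for d in manip.silhouettes(t,im): print(t,np.round(d["position"]),round(d["confidence"],2),d["region"].sum(), np.round(pix2(im,d["position"],0.04),3))
print(manip.get_state())
E
```

```text
pics
top [0.29470002 0.00147728 0.87210662] [-0.69416221  0.71414736 -0.06394453  0.06358828] [383.75011039   0.         324.63496289]
box [332. 166.] 0.8 8262 [ 0.539 -0.019  0.04 ]
mate_mid [302. 170.] 0.91 1020 [0.531 0.046 0.04 ]
mate_mid [202. 310.] 0.84 1444 [0.233 0.263 0.04 ]
last_mid [211. 214.] 0.97 1151 [0.436 0.25  0.04 ]
last_mid [432. 294.] 0.85 1228 [ 0.252 -0.224  0.04 ]
last_mid [302. 172.] 0.33 1055 [0.527 0.046 0.04 ]
lid_grip [442. 165.] 0.91 9600 [ 0.532 -0.267  0.04 ]
side [ 0.20996501 -0.87312673  1.01046864] [ 0.92088421 -0.12286981  0.0456223  -0.36714288] [482.59215419   0.         315.38714083]
box [351. 206.] 0.86 4845 [ 0.53  -0.036  0.04 ]
box [297. 155.] 0.49 480 [0.437 0.209 0.04 ]
mate_mid [226. 164.] 0.61 728 [0.223 0.227 0.04 ]
mate_mid [334. 189.] 0.58 782 [0.505 0.041 0.04 ]
last_mid [266. 296.] 0.63 1073 [ 0.252 -0.253  0.04 ]
last_mid [297. 155.] 0.56 465 [0.436 0.21  0.04 ]
{'time': 0.5, 'q': array([ 1.07748245e+00,  4.93633406e-01,  1.34555780e+00, -1.32722619e-05,
        1.30253621e+00, -9.55071965e-02]), 'qvel': array([ 6.40361207e-04,  5.25443445e-04,  1.10226089e-03, -1.76003629e-03,
        2.39201051e-03,  7.93520875e-05]), 'joint_torque': array([-1.29929453e-03, -8.81431675e+01, -3.84022951e+01, -1.59950532e-04,
        1.87480407e-03,  1.66846445e-05]), 'position': array([0.24210875, 0.57615736, 0.25323657]), 'eef_rot': array([ 1.97592686e-01,  9.80284207e-01, -6.63390273e-05, -1.34291293e-05]), 'ft_force': array([-0.54648546, -0.86641865, -0.00570628]), 'ft_torque': array([-0.01265973, -0.00342477, -0.02803208]), 'gripper_force': 0.0, 'finger_gap': 0.08533830487460935}
```

View pics/top0.png

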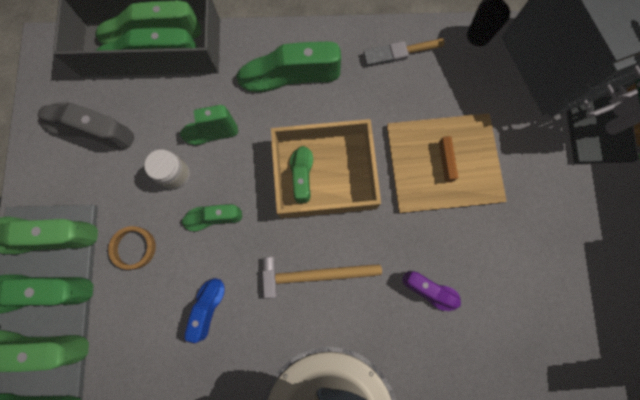

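View pics/side0.png

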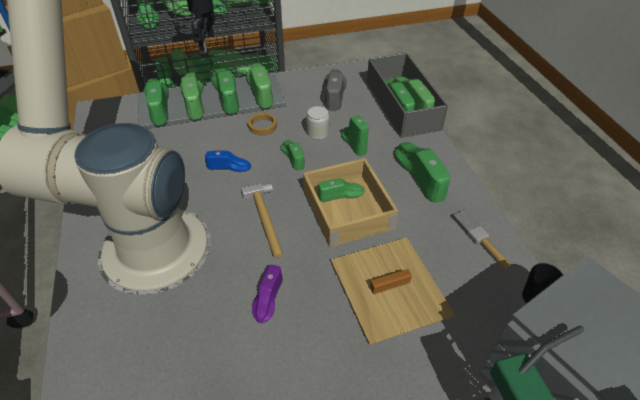

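The top view shows the low green last at (211,214), with the tall boot last at (208,124). The box is at (325,167), holding the mate with its toe up the image (+x). The lid is at (446,163) with its handle up. The purple (432,291) and blue (205,310) lasts are look-alikes.

```bash
cat >> h.py <<'E'
from scipy.optimize import minimize
def prism(lx,ly,z0,z1): return [[sx*lx/2,sy*ly/2,z] for sx in(1,-1) for sy in(1,-1) for z in(z0,z1)]
def place(P,p): c,s=np.cos(p[2]),np.sin(p[2]); P=np.array(P,float); return np.c_[P[:,0]*c-P[:,1]*s+p[0],P[:,0]*s+P[:,1]*c+p[1],P[:,2]]
def mask(im,parts,p):
    m=np.zeros((400,640),np.uint8)
    for P in parts:
        h=cv2.convexHull(proj(im,place(P,p)).astype(np.float32)); cv2.fillConvexPoly(m,np.round(h*16).astype(np.int32),1,cv2.LINE_8,4)
    return m>0
def fit(ims,regs,parts,p0):
    def cost(p):
        c=0
        for im,r in zip(ims,regs):
            m=mask(im,parts,p); c-=(m&r).sum()/(m|r).sum()
        return c/len(ims)
    s=minimize(cost,p0,method="Nelder-Mead",options=dict(initial_simplex=np.array(p0)+np.array([[0,0,0],[.02,0,0],[0,.02,0],[0,0,.15]]),xatol=1e-5,fatol=1e-6)); return s.x,s.fun
def best(t,im,xy,z=.04):
    D=manip.silhouettes(t,im); D=[d for d in D if np.hypot(*(pix2(im,d["position"],z)[:2]-xy))<.08]; return D[0]["region"] if D else None
E
python3 - <<'E'
from h import *
BOX=[prism(.191,.221,0,.072)]; LID=[prism(.215,.245,.008,.016),prism(.1,.022,.016,.05)]
T=manip.get_image("top");S=manip.get_image("side")
for n,t,parts,p0 in (("box","box",BOX,[.54,-.02,0]),("lid","lid_grip",LID,[.54,-.28,.05])):
    r=[best(t,im,p0[:2]) for im in(T,S)]
    for ims,rr in (([T],[r[0]]),([S],[r[1]]),([T,S],r)):
        if all(x is not None for x in rr): x,f=fit(ims,rr,parts,p0); print(n,len(ims),np.round(x,4),np.degrees(x[2]).round(1),round(f,3))
for t,xy in (("last_mid",[.436,.24]),("mate_mid",[.53,.046])):
  for nm,im in(("top",T),("side",S)):
    r=best(t,im,xy)
    if r is None: print("none");continue
    # gray marker inside region
    px=im["pixels"].astype(int); rr=cv2.morphologyEx(r.astype(np.uint8),cv2.MORPH_CLOSE,np.ones((7,7)))>0
    g=rr&(px.max(2)-px.min(2)<40)&(px.min(2)>90); 
    v,u=np.nonzero(r); 
    if g.any():
        gv,gu=np.nonzero(g); c=[gu.mean(),gv.mean()]; print(t,nm,"dot",np.round(c,1),g.sum(),pix2(im,c,.052 if t[0]=='l' else .06).round(4))
    W=np.array([pix2(im,(a,b),.02)[:2] for a,b in zip(u,v)]); q=cv2.minAreaRect(W.astype(np.float32)*1000); print(nm,"rect",np.round(q[0]),np.round(q[1]),round(q[2],1))
im=T["pixels"][180:250,165:255,::-1]; im2=T["pixels"][130:220,265:355,::-1]
cv2.imwrite("pics/crop.png",np.hstack([cv2.resize(im,(360,280),interpolation=cv2.INTER_CUBIC),cv2.resize(im2,(280,280),interpolation=cv2.INTER_CUBIC)]))
m=T["pixels"].copy()
E
```

```text
box 1 [ 0.5314 -0.003   0.087 ] 5.0 -0.848
box 1 [ 0.5293 -0.007   0.0608] 3.5 -0.843
box 2 [ 0.5311 -0.0045  0.0764] 4.4 -0.84
lid 1 [ 0.5493 -0.2828  0.0728] 4.2 -0.982
lid 1 [ 0.5481 -0.2874  0.0729] 4.2 -0.981
lid 2 [ 0.5485 -0.2853  0.0813] 4.7 -0.972
last_mid top dot [218.2 212. ] 35 [0.4385 0.23   0.052 ]
top rect [435. 254.] [ 53. 134.] 8.0
last_mid side dot [295.5 148.5] 12 [0.4369 0.2258 0.052 ]
side rect [436. 238.] [ 57. 135.] 12.8
none
mate_mid side dot [331.6 182.6] 13 [0.4986 0.0473 0.06  ]
side rect [527.  51.] [ 89. 130.] 74.7
```

View pics/crop.png

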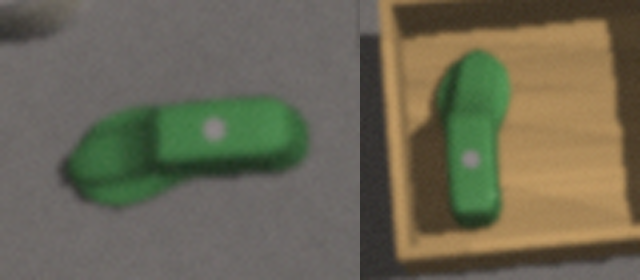

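The crop shows the heel block with its dot at (218,212), its axis tilted about 5° and the toe left (+y). The mate's dot is at about (297,169). I'll refit the box with its hole filled and work out the moves.

```bash
cat >> h.py <<'E'
def go(x,y,z,yaw_y=None):
    """print spin (deg) so tool y lies along yaw_y (rad, mod pi), then shift in mm in tool axes after spin"""
    s=manip.get_state(); r=R.from_quat(s["eef_rot"]); p=s["position"]; M=r.as_matrix()
    a=np.arctan2(M[1,1],M[0,1]); sp=0 if yaw_y is None else (yaw_y-a+np.pi/2)%np.pi-np.pi/2
    M2=(R.from_rotvec([0,0,sp])*r).as_matrix()
    print("t%.2f p"%s["time"],p.round(4),"toolY %.1f"%np.degrees(a),"q6 %.2f"%s["q"][5],"| tool spin %.1f"%-np.degrees(sp),"shift",(M2.T@(np.array([x,y,z])-p)*1000).round(1))
E
python3 - <<'E'
from h import *
BOX=[prism(.191,.221,0,.072)]
T=manip.get_image("top");S=manip.get_image("side")
hulls=[]
for im in(T,S):
    r=best("box",im,[.54,-.02]); r=cv2.morphologyEx(r.astype(np.uint8),cv2.MORPH_OPEN,np.ones((3,3)))
    c=max(cv2.findContours(r,0,2)[0],key=cv2.contourArea); m=np.zeros_like(r); cv2.fillPoly(m,[cv2.convexHull(c)],1); hulls.append(m>0)
for i in([0],[1],[0,1]):
    x,f=fit([[T,S][k] for k in i],[hulls[k] for k in i],BOX,[.53,-.005,.08]); print(np.round(x,4),np.degrees(x[2]).round(1),round(f,3))
for a,b in (((205,207),(236.25,204.25)),((206.25,222.5),(236.25,219.5))):
    A,B=pix2(T,a,.05),pix2(T,b,.05); d=A-B; print(A.round(3),B.round(3),"yaw",np.degrees(np.arctan2(d[1],d[0])).round(1))
print("mate dot",pix2(T,(265+471/280*90/1,130+159/280*90) if 0 else (265+(471-360)/280*90,130+159/280*90),.06).round(4))
x=np.radians(5)
go(.438,.244,.20,0.09)
E
```

```text
[ 0.5318 -0.0031  0.0685] 3.9 -0.994
[ 0.5298 -0.0076  0.0609] 3.5 -0.982
[ 0.5315 -0.0039  0.0734] 4.2 -0.978
[0.451 0.259 0.05 ] [0.455 0.191 0.05 ] yaw 93.5
[0.417 0.256 0.05 ] [0.421 0.191 0.05 ] yaw 94.2
mate dot [0.5002 0.0495 0.06  ]
t1.20 p [0.2421 0.5762 0.2533] toolY 67.2 q6 -0.10 | tool spin 62.1 shift [-348.5  165.2   53.3]
```

```bash
python3 -m inch '[[0,0,4,7,1],[0,0,4,7,1],[0,0,4,7,1],[0,0,4,7,1],[0,0,4,7,1],[0,0,4,7,1],[0,0,4,7,1],[0,0,4,7,1]]'; python3 -m inch '[[0,0,4,7,1],[0,0,0,0.2,1]]'
python3 -c "
from h import *
go(.4377,.242,.12,np.radians(4))"
```

```text
time: 1.87
position: [0.2421, 0.5762, 0.2211]
eef_rot: [0.637, 0.771, 0.0, 0.0]
ft_force: [0.2, -0.4, -0.6]
finger_gap: 0.0854
gripper_force: 0.0
time: 2.03
position: [0.242, 0.5759, 0.2165]
eef_rot: [0.684, 0.729, -0.001, 0.0]
ft_force: [-0.2, -1.1, 0.4]
finger_gap: 0.0853
gripper_force: 0.0
t2.03 p [0.242  0.5759 0.2165] toolY 3.6 q6 1.01 | tool spin -0.4 shift [-346.7  172.    96.8]
```

```bash
python3 -m inch '[[-30,15,6,0,1],[-30,15,6,0,1],[-30,15,6,0,1],[-30,15,6,0,1],[-30,15,6,0,1],[-30,15,6,0,1],[-30,15,6,0,1],[-30,15,6,0,1]]'; python3 -m inch '[[-27,13,6,0,1],[-27,13,6,0,1],[-27,13,6,0,1],[-26,13,6,0,1],[0,0,0,0,1],[0,0,0,0,1]]'
python3 -c "
from h import *
go(.4377,.242,.041,np.radians(4))"
```

```text
time: 2.7
position: [0.3793, 0.3439, 0.1694]
eef_rot: [0.68, 0.733, 0.0, 0.0]
ft_force: [1.5, -0.1, -0.1]
finger_gap: 0.0856
gripper_force: 0.0
time: 3.2
position: [0.4387, 0.241, 0.1453]
eef_rot: [0.681, 0.732, -0.0, -0.0]
ft_force: [-0.2, 1.1, -0.1]
finger_gap: 0.0856
gripper_force: 0.0
t3.20 p [0.4387 0.241  0.1453] toolY 4.1 q6 0.31 | tool spin 0.1 shift [  1.1  -0.9 104.3]
```

```bash
python3 -m inch '[[1,-1,25,0,1],[0,0,25,0,1],[0,0,25,0,1],[0,0,20,0,1],[0,0,9,0,1],[0,0,0,0,1],[0,0,0,0,1]]'; python3 -m inch '[[0,0,0,0,0],[0,0,0,0,0],[0,0,0,0,0],[0,0,0,0,0],[0,0,0,0,0],[0,0,0,0,0],[0,0,0,0,0],[0,0,0,0,0]]'
python3 -c "
from h import *
go(.4377,.242,.041,np.radians(4))"
```

```text
time: 3.78
position: [0.4368, 0.2435, 0.0417]
eef_rot: [0.681, 0.732, -0.0, -0.0]
ft_force: [-0.3, -0.7, 1.6]
finger_gap: 0.0855
gripper_force: 0.0
time: 4.45
position: [0.4373, 0.2432, 0.0423]
eef_rot: [0.682, 0.731, 0.001, 0.0]
ft_force: [-3.5, -0.5, 18.4]
finger_gap: 0.0363
gripper_force: 58.7
t4.45 p [0.4373 0.2432 0.0423] toolY 4.0 q6 0.32 | tool spin -0.0 shift [-1.2  0.4  1.3]
```

```bash
python3 -m inch '[[0,0,-10,0,0],[0,0,-20,0,0],[0,0,-25,0,0],[0,0,-25,0,0],[0,0,-25,0,0],[0,0,-10,0,0],[0,0,0,-5,0],[0,0,0,-5,0]]'; 
python3 -m inch '[[0,0,0,-7,0],[0,0,0,-7,0],[0,0,0,-7,0],[0,0,0,-7,0],[0,0,0,-7,0],[0,0,0,-7,0],[0,0,0,-7,0],[0,0,0,-7,0]]'; python3 -m inch '[[0,0,0,-7,0],[0,0,0,-7,0],[0,0,0,-7,0],[0,0,0,-3,0],[0,0,0,0,0],[0,0,0,0,0]]'
python3 - <<'E'
from h import *
b=place([[.009,-.050,0]],[.531,-.005,np.radians(4)])[0]; print(b)
go(b[0],b[1],.155,np.radians(94))
im=manip.get_image("side"); save(im,"pics/s1.png")
cv2.imwrite("pics/s1c.png",cv2.resize(im["pixels"][60:260,160:430,::-1],None,fx=2.5,fy=2.5))
E
```

```text
time: 5.12
position: [0.4372, 0.2431, 0.1578]
eef_rot: [0.614, 0.789, 0.001, 0.001]
ft_force: [0.8, -0.5, -1.9]
finger_gap: 0.0358
gripper_force: 61.6
time: 5.78
position: [0.4367, 0.2429, 0.1568]
eef_rot: [0.171, 0.985, 0.0, 0.0]
ft_force: [-1.0, 0.5, -1.9]
finger_gap: 0.0361
gripper_force: 61.6
time: 6.28
position: [0.4368, 0.2429, 0.1566]
eef_rot: [-0.034, 0.999, 0.0, 0.0]
ft_force: [-0.0, 0.1, -2.0]
finger_gap: 0.0356
gripper_force: 61.6
[ 0.5434659  -0.05425039  0.        ]
t6.28 p [0.4368 0.2429 0.1566] toolY 93.9 q6 -1.25 | tool spin -0.1 shift [ -85.7 -303.9    1.6]
```

View pics/s1c.png

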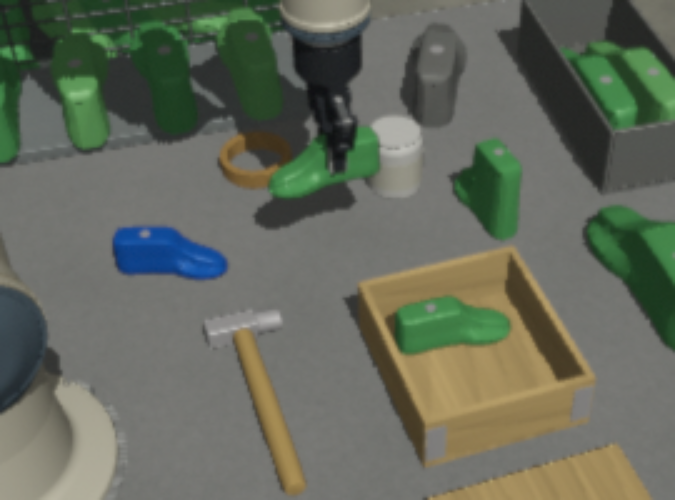

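The last is held level with its toe toward -x, clear of everything. Next I carry it over the empty half of the box.

```bash
python3 -m inch '[[-8,-28,0,0,0],[-9,-32,0,0,0],[-9,-32,0,0,0],[-9,-32,0,0,0],[-9,-32,0,0,0],[-9,-32,0,0,0],[-9,-32,0,0,0],[-9,-32,0,0,0]]'; python3 -m inch '[[-8,-28,0,0,0],[-7,-24,0,0,0],[0,0,0,0,0],[0,0,0,0,0]]'
python3 - <<'E'
from h import *
go(.5435,-.0543,.0503,np.radians(94))
im=manip.get_image("top"); save(im,"pics/t2.png")
cv2.imwrite("pics/t2c.png",cv2.resize(im["pixels"][90:250,230:430,::-1],None,fx=3,fy=3))
E
```

```text
time: 7.0
position: [0.5256, -0.0051, 0.1565]
eef_rot: [-0.034, 0.999, 0.0, 0.0]
ft_force: [1.1, 0.2, -2.2]
finger_gap: 0.0358
gripper_force: 61.6
time: 7.33
position: [0.5441, -0.0554, 0.1563]
eef_rot: [-0.033, 0.999, -0.0, 0.0]
ft_force: [0.1, 0.5, -2.2]
finger_gap: 0.0359
gripper_force: 61.6
t7.33 p [ 0.5441 -0.0554  0.1563] toolY 93.8 q6 -1.85 | tool spin -0.2 shift [  0.6   1.2 106. ]
```

View pics/t2c.png

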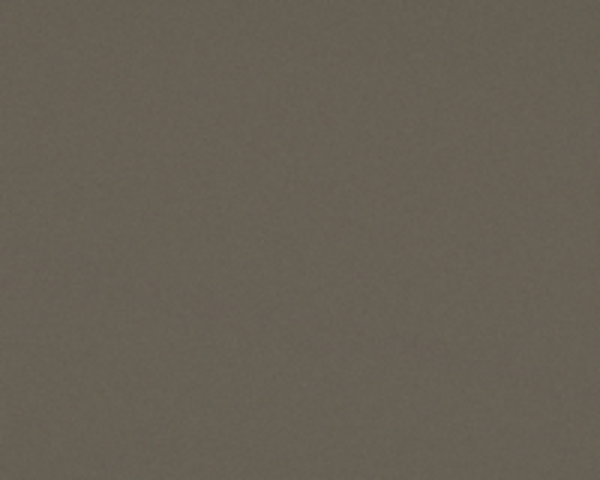

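The arm fills the top view, so that picture shows nothing useful. I'm descending carefully and watching the force.

```bash
python3 -m inch '[[0,1,20,0,0],[0,0,25,0,0],[0,0,25,0,0],[0,0,20,0,0],[0,0,8,0,0],[0,0,0,0,0],[0,0,0,0,0]]'; python3 -m inch '[[0,0,2,0,0],[0,0,2,0,0],[0,0,1,0,0],[0,0,0,0,0]]'
python3 - <<'E'
from h import *
go(.5435,-.0543,.0503,np.radians(94))
im=manip.get_image("side"); save(im,"pics/s2.png")
cv2.imwrite("pics/s2c.png",cv2.resize(im["pixels"][110:270,270:430,::-1],None,fx=3.5,fy=3.5))
E
```

```text
time: 7.97
position: [0.5438, -0.0527, 0.0587]
eef_rot: [-0.035, 0.999, 0.0, -0.0]
ft_force: [0.7, 0.1, -1.2]
finger_gap: 0.0356
gripper_force: 61.5
time: 8.3
position: [0.544, -0.0532, 0.0536]
eef_rot: [-0.035, 0.999, -0.0, 0.0]
ft_force: [-0.7, -0.6, -0.9]
finger_gap: 0.0361
gripper_force: 61.5
t8.30 p [ 0.544  -0.0532  0.0536] toolY 94.0 q6 -1.85 | tool spin 0.0 shift [ 0.6 -1.   3.3]
```

View pics/s2c.png

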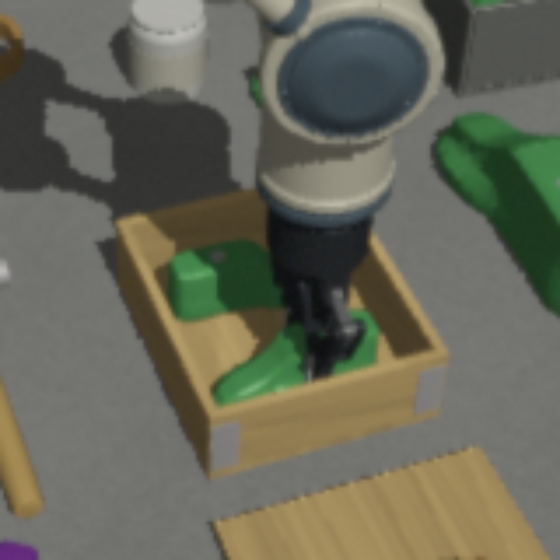

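The last is inside the box, between the walls, and not touching anything yet. Lowering the final few millimetres.

```bash
python3 -m inch '[[0,0,1,0,0],[0,0,1,0,0],[0,0,0,0,0]]'; python3 -m inch '[[0,0,1,0,0],[0,0,0,0,0]]'; python3 -m inch '[[0,0,1,0,0],[0,0,0,0,0]]'
```

```text
time: 8.6
position: [0.5438, -0.0533, 0.0512]
eef_rot: [-0.035, 0.999, 0.0, -0.0]
ft_force: [0.2, 0.2, -0.9]
finger_gap: 0.036
gripper_force: 61.5
time: 8.77
position: [0.5439, -0.0533, 0.0505]
eef_rot: [-0.035, 0.999, -0.0, 0.0]
ft_force: [-1.4, -0.8, 3.6]
finger_gap: 0.0358
gripper_force: 62.2
time: 8.93
position: [0.5439, -0.0533, 0.0503]
eef_rot: [-0.035, 0.999, -0.0, 0.0]
ft_force: [-6.9, 0.6, 24.0]
finger_gap: 0.0359
gripper_force: 65.0
```

```bash
python3 -m inch '[[0,0,-1,0,0.5],[0,0,0,0,0.6],[0,0,0,0,0.6],[0,0,0,0,0.6],[0,0,0,0,0.6],[0,0,0,0,0.6]]'; python3 -m inch '[[0,0,-10,0,0.6],[0,0,-20,0,0.6],[0,0,-25,0,0.6],[0,0,-25,0,0.6],[0,0,-10,0,0.8],[0,0,0,0,1]]'
python3 - <<'E'
from h import *
go(.5487,-.285,.12,np.radians(94.2))
E
```

```text
time: 9.43
position: [0.5438, -0.0533, 0.0502]
eef_rot: [-0.035, 0.999, 0.0, -0.0]
ft_force: [0.1, -0.1, -0.4]
finger_gap: 0.0513
gripper_force: 0.0
time: 9.93
position: [0.5451, -0.0535, 0.1431]
eef_rot: [-0.035, 0.999, -0.001, 0.002]
ft_force: [0.2, 0.1, 0.3]
finger_gap: 0.0733
gripper_force: 0.0
t9.93 p [ 0.5451 -0.0535  0.1431] toolY 94.0 q6 -1.85 | tool spin -0.2 shift [  13.5 -231.1   23.3]
```

```bash
python3 -m inch '[[2,-28,0,0,1],[2,-33,0,0,1],[2,-33,0,0,1],[2,-33,0,0,1],[2,-33,0,0,1],[2,-33,0,0,1],[1,-28,0,0,1],[0,-10,0,0,1]]'; python3 -m inch '[[0,0,0,0,1],[0,0,0,0,1]]'
python3 - <<'E'
from h import *
go(.5487,-.285,.041,np.radians(94.2))
a=manip.get_image("side"); b=manip.get_image("top")
cv2.imwrite("pics/s3c.png",np.hstack([cv2.resize(i["pixels"][y:y+160,x:x+160,::-1],(400,400)) for i,y,x in((a,110,270),(b,90,250))]))
E
```

```text
time: 10.6
position: [0.5466, -0.2882, 0.1394]
eef_rot: [-0.034, 0.999, -0.0, -0.0]
ft_force: [-0.7, -0.4, -0.2]
finger_gap: 0.0856
gripper_force: 0.0
time: 10.77
position: [0.5465, -0.2842, 0.1394]
eef_rot: [-0.035, 0.999, 0.001, -0.001]
ft_force: [0.3, -0.0, -0.7]
finger_gap: 0.0853
gripper_force: 0.0
t10.77 p [ 0.5465 -0.2842  0.1394] toolY 94.0 q6 -2.22 | tool spin -0.2 shift [-2.2 -1.  98.4]
```

View pics/s3c.png

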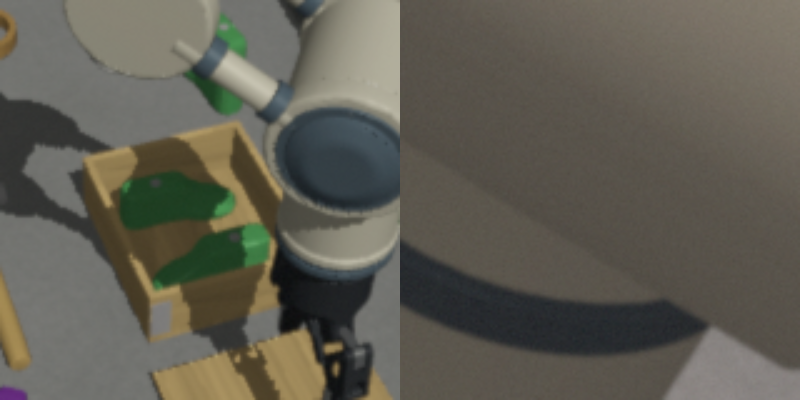

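The side view shows both lasts flat, side by side in the box. The top view is still blocked by the arm. Now gripping the lid.

```bash
python3 -m inch '[[-2,-1,20,0,1],[0,0,25,0,1],[0,0,25,0,1],[0,0,17,0,1],[0,0,7,0,1],[0,0,0,0,1],[0,0,0,0,1]]'; python3 -m inch '[[0,0,0,0,0],[0,0,0,0,0],[0,0,0,0,0],[0,0,0,0,0],[0,0,0,0,0],[0,0,0,0,0],[0,0,0,0,0],[0,0,0,0,0]]'; python3 -m inch '[[0,0,0,0,0],[0,0,-8,0,0],[0,0,-15,0,0],[0,0,-20,0,0],[0,0,-20,0,0],[0,0,-20,0,0],[0,0,-10,0,0],[0,0,0,0,0]]'
python3 - <<'E'
from h import *
go(.531,-.005,.16,np.radians(94))
E
```

```text
time: 11.45
position: [0.5494, -0.2849, 0.0468]
eef_rot: [-0.035, 0.999, 0.0, 0.0]
ft_force: [0.4, 0.2, 0.0]
finger_gap: 0.0855
gripper_force: 0.0
time: 12.12
position: [0.5493, -0.2856, 0.0469]
eef_rot: [-0.035, 0.999, -0.0, 0.0]
ft_force: [-1.0, -0.3, 7.8]
finger_gap: 0.021
gripper_force: 60.1
time: 12.78
position: [0.55, -0.2861, 0.1417]
eef_rot: [-0.035, 0.999, -0.001, 0.001]
ft_force: [0.2, -0.8, -3.0]
finger_gap: 0.0211
gripper_force: 59.2
t12.78 p [ 0.55   -0.2861  0.1417] toolY 94.0 q6 -2.22 | tool spin 0.0 shift [ -0.7 281.7 -19. ]
```

```bash
python3 -m inch '[[0,15,-5,0,0],[0,30,-5,0,0],[0,35,0,0,0],[0,35,0,0,0],[0,35,0,0,0],[0,35,0,0,0],[0,35,0,0,0],[0,30,0,0,0]]'; python3 -m inch '[[0,20,0,0,0],[0,12,0,0,0],[0,0,0,0,0],[0,0,0,0,0]]'
python3 - <<'E'
from h import *
go(.531,-.005,.1189,np.radians(94))
z=manip.get_state()["position"][2]-.0469; p=manip.get_state()["position"]
LID=[prism(.215,.245,z+.008,z+.016),prism(.215,.245,z+.008,z+.016)]
im=manip.get_image("side")
for d in manip.silhouettes("lid_grip",im)+manip.silhouettes("box",im): print(d["position"],d["confidence"],d["region"].sum())
v=im["pixels"].copy()
for P,c in ((place(prism(.215,.245,z+.008,z+.016),[p[0]-.0006,p[1],np.radians(4)]),(255,0,0)),(place(prism(.191,.221,0,.072),[.5298,-.0076,np.radians(3.7)]),(0,0,255))):
    h=cv2.convexHull(proj(im,P).astype(np.float32)).astype(np.int32); cv2.polylines(v,[h],True,c,1)
cv2.imwrite("pics/s4c.png",cv2.resize(v[90:270,250:450,::-1],None,fx=3,fy=3,interpolation=cv2.INTER_NEAREST))
E
```

```text
time: 13.45
position: [0.5301, -0.0335, 0.1482]
eef_rot: [-0.035, 0.999, 0.0, -0.001]
ft_force: [0.1, -0.2, -3.1]
finger_gap: 0.021
gripper_force: 59.2
time: 13.78
position: [0.5291, -0.004, 0.1487]
eef_rot: [-0.036, 0.999, -0.0, -0.0]
ft_force: [0.2, -0.4, -2.4]
finger_gap: 0.0208
gripper_force: 59.3
t13.78 p [ 0.5291 -0.004   0.1487] toolY 94.1 q6 -1.76 | tool spin 0.1 shift [-1.9 -1.1 29.8]
[346.8, 185.8] 0.97 4902
[353.2, 225.7] 0.6 1787
```

View pics/s4c.png

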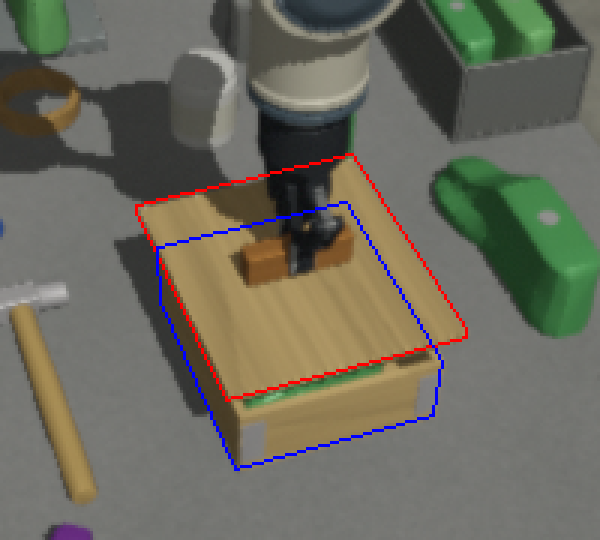

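The lid outline (red) projected from the tool pose matches the picture and sits centred over the box (blue). I'll make the small correction and lower it.

```bash
python3 -m inch '[[-2,-1,8,0,0],[0,0,10,0,0],[0,0,10,0,0],[0,0,4,0,0],[0,0,0,0,0],[0,0,0,0,0]]'; python3 -m inch '[[0,0,2,0,0],[0,0,1,0,0],[0,0,0,0,0],[0,0,0,0,0]]';  python3 -m inch '[[0,0,1,0,0],[0,0,0,0,0],[0,0,0,0,0]]'
python3 -c "
from h import *
go(.531,-.005,.1109,np.radians(94))"
```

```text
time: 14.43
position: [0.5312, -0.005, 0.1168]
eef_rot: [-0.035, 0.999, 0.0, -0.001]
ft_force: [-0.0, -0.8, -2.1]
finger_gap: 0.021
gripper_force: 59.3
time: 14.77
position: [0.5315, -0.005, 0.1145]
eef_rot: [-0.035, 0.999, -0.0, 0.0]
ft_force: [-0.1, -0.1, -2.4]
finger_gap: 0.0207
gripper_force: 59.3
time: 15.02
position: [0.5315, -0.005, 0.1133]
eef_rot: [-0.035, 0.999, -0.0, 0.0]
ft_force: [-0.0, 0.5, -3.2]
finger_gap: 0.0209
gripper_force: 59.3
t15.02 p [ 0.5315 -0.005   0.1133] toolY 94.0 q6 -1.76 | tool spin 0.0 shift [0.5 0.  2.4]
```

```bash
python3 -m inch '[[0,0,1,0,0],[0,0,0,0,0],[0,0,0,0,0]]';  python3 -m inch '[[0,0,1,0,0],[0,0,0,0,0],[0,0,0,0,0]]';  python3 -m inch '[[0,0,1,0,0],[0,0,0,0,0],[0,0,0,0,0]]'
```

```text
time: 15.27
position: [0.5314, -0.005, 0.1122]
eef_rot: [-0.035, 0.999, 0.0, -0.0]
ft_force: [0.4, 0.2, -2.6]
finger_gap: 0.0213
gripper_force: 59.3
time: 15.52
position: [0.5314, -0.005, 0.1112]
eef_rot: [-0.035, 0.999, 0.0, -0.0]
ft_force: [-0.5, -0.3, -2.3]
finger_gap: 0.021
gripper_force: 59.3
time: 15.77
position: [0.5315, -0.005, 0.1108]
eef_rot: [-0.035, 0.999, -0.0, 0.0]
ft_force: [-2.5, 1.1, 10.4]
finger_gap: 0.021
gripper_force: 61.0
```

Contact came at exactly the expected height (0.111), so the lid is seated on the rim. Releasing and retreating.

```bash
python3 -m inch '[[0,0,0,0,0.4],[0,0,0,0,0.6],[0,0,0,0,0.6],[0,0,0,0,0.6],[0,0,0,0,0.6],[0,0,0,0,0.6]]'; python3 -m inch '[[0,0,-10,0,0.6],[0,0,-20,0,0.6],[0,0,-30,0,0.6],[0,0,-30,0,0.6],[0,0,-30,0,1],[0,-30,0,0,1],[0,-35,0,0,1],[0,-35,0,0,1]]';python3 -m inch '[[0,-35,0,0,1],[0,-35,0,0,1],[0,-35,0,0,1],[0,-35,0,0,1],[0,-35,0,0,1],[0,-35,0,0,1],[0,-30,0,0,1],[0,0,0,0,1]]'
python3 - <<'E'
from h import *
z=.064; LID=[prism(.215,.245,z+.008,z+.016),prism(.1,.022,z+.016,z+.05)]
im=manip.get_image("side"); b=manip.get_image("top"); v=im["pixels"].copy()
for n,i in(("side",im),("top",b)):
    r=best("lid_grip",i,[.53,0],.09)
    if r is not None: print(n,fit([i],[r],LID,[.531,-.005,.07]))
cv2.imwrite("pics/s5c.png",np.hstack([cv2.resize(i["pixels"][y:y+160,x:x+160,::-1],(400,400)) for i,y,x in((im,110,270),(b,90,250))]))
E
```

```text
time: 16.27
position: [0.5314, -0.005, 0.1102]
eef_rot: [-0.035, 0.999, 0.0, -0.0]
ft_force: [0.8, -0.0, -0.1]
finger_gap: 0.0511
gripper_force: 0.0
time: 16.93
position: [0.5386, -0.1056, 0.2319]
eef_rot: [-0.036, 0.999, -0.0, 0.001]
ft_force: [1.0, 0.3, -0.1]
finger_gap: 0.0853
gripper_force: 0.0
time: 17.6
position: [0.555, -0.3495, 0.2309]
eef_rot: [-0.033, 0.999, -0.001, 0.0]
ft_force: [-0.9, -0.7, -0.5]
finger_gap: 0.0857
gripper_force: 0.0
side (array([ 0.53023629, -0.00654725,  0.08241666]), np.float64(-0.9619744058500914))
```

View pics/s5c.png

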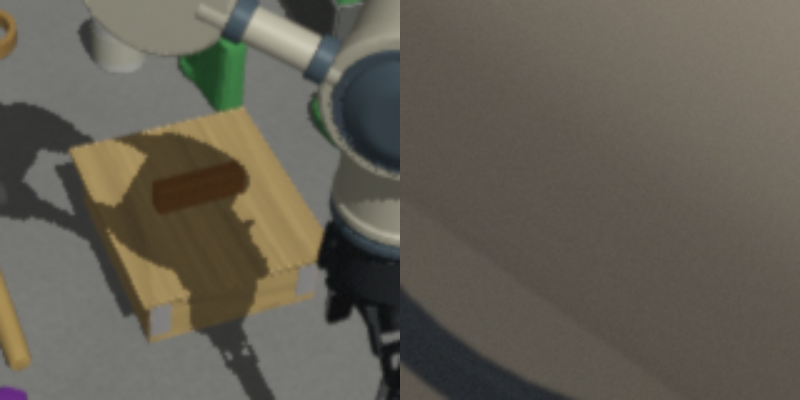

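The lid lies flat and even on the box, and its side-view fit agrees with the box fit to about 1 mm and 1°. Handing in.

```bash
python3 -c "
from plant import manip
print(manip.sign_off())"
```

```text
the job is handed in; nothing more can be done
None
```

The small green last lies sole down beside its mate in the box, the lid is seated flat and square on the rim and released, and the job was handed in at about 18 s on the robot's clock.

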